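# Draw out the catch tray of the cold saw

## Task

Get the catch tray of the cold saw out so that the offcuts can be emptied: press down the thumb pad of the red latch until its hook stands clear of the tray and stays up, then hook a fingertip behind the tray's yellow lip and draw the tray out along its rails all the way to its stop. Nothing is gripped or picked up: keep the fingers off the front face of the lip, let the offcuts stay lying in the tray and leave the things standing about the table where they are. Finish with the latch up and the robot clear of everything.

Things in the scene. Friction and masses are not known exactly. Their poses are not given: they have to be found in the camera images.
- saw: Cold saw, fixed: grey base 270 mm wide, deck 70 mm high, vise, pale blade head. Origin: on the table under the middle of the closed tray's yellow front. +x to the back of the machine (the tray comes out to -x), z up; the latch is on the -y side. At yaw -90 deg the tray comes out to world +y. Deck from x = 0.09 back; above it first the vise's hand wheel from x = 0.19, then the head, 466 mm high.
- tray (a joint): How far the catch tray is drawn out along the saw's -x, m: about 0 closed, 0.15 at its stop. Runs on rails against about 4 N of friction plus 6 N per m/s, stays where it is left and cannot be lifted. With the latch down it is held after 2 to 6 mm. Pull on the lip from behind only; its front face is not to be pressed.
- tray_lip (a point): Middle of the top inner edge of the catch tray's yellow front lip; moves with the tray, axes as the saw's. The tray is a metal pan 200 mm wide (y). Lip: 200 mm wide, 8 mm thick (this point back to -x), top 52 mm above the table; pan floor 16 mm above the table. Behind the lip the open pan is clear for 80 mm (to the deck's edge), between side walls 38 mm above the table.
- latch (a joint): Red rocker latch, rad: about 0 down, its hook across the front of the lip's -y end; grows as the thumb pad goes down and the hook rises, to a stop at 0.65. The hook clears the lip above 0.5. Stiff pivot along the saw's x: stays where it is left; 3 to 5 N on the pad move it.
- latch_pad (a point): Middle of the top of the latch's red thumb pad, 36 mm (saw x) by 34 mm (y), 64 mm above the table with the latch down; moves with the latch. The pivot is 45 mm to +y and 9 mm lower; the pad sinks 27 mm to the stop, its outer -y side lowest. The hook, at the other end, ends at saw y = -0.07; when up it stands to 100 mm above the table, in front of the lip.
- offcut_a_mid (a point): Centre of a square steel tube offcut 38 x 38 x 26 mm lying in the tray.
- offcut_b_mid (a point): Centre of a square steel tube offcut 38 x 38 x 22 mm lying in the tray.
- offcut_c_mid (a point): Centre of a round steel slug, 32 mm diameter, 18 mm high, lying in the tray.
- oil_bottle: White squeeze bottle with a red cap, 60 mm diameter, 170 mm high, standing on the table; origin at the centre of its foot. Leave alone.
- c_clamp: Dark C-clamp lying flat, about 100 x 165 x 18 mm; origin at the table near its middle. Leave alone.
- magnet_square: Orange welding magnet square, about 110 x 110 x 24 mm, lying flat; origin at the table near its middle. Leave alone.
- wire_brush: Wooden-handled brush 200 mm long, lying; origin under its middle. Leave alone.
- cut_piece_a: Square steel tube piece 38 x 38 x 70 mm, standing on end; origin at the centre of its foot. Leave alone.
- cut_piece_b: Another square steel tube piece 38 x 38 x 70 mm, standing on end; origin at the centre of its foot. Leave alone.

How it is judged:
On the way, in this order (a step that is already met when the one before it is completed fails the run):
1. the latch is pressed open and stays up, the tray still in (value of joint latch above 0.5 rad and value of joint tray below 0.02 m and contact force between the fingers and latch below 0.5 N), for 0.2 s.
2. the tray is drawn out to its stop (value of joint tray above 0.142 m), for 0.2 s.
At the end, for the whole second after the job is handed in: The tray is out to within 8 mm of its stop (0.15 m) and at rest, the latch is still up (over 0.45 rad), and the three offcuts lie in the tray (value of joint tray above 0.142 m and velocity of joint tray between -0.01 and 0.01 m/s and value of joint latch above 0.45 rad and x of offcut_a_mid in the frame of tray_lip between 0 and 0.434 m and y of offcut_a_mid in the frame of tray_lip between -0.1 and 0.1 m and z of each of offcut_a_mid, offcut_b_mid, offcut_c_mid in the frame of tray_lip below -0.005 m and x of offcut_b_mid in the frame of tray_lip between 0 and 0.434 m and y of offcut_b_mid in the frame of tray_lip between -0.1 and 0.1 m and x of offcut_c_mid in the frame of tray_lip between 0 and 0.434 m and y of offcut_c_mid in the frame of tray_lip between -0.1 and 0.1 m); the robot touches nothing.
It fails at once if the lip is pinched or pressed on its outer front face (over 3 N) (contact force between the fingers and tray_c0 above 3 N).
It fails at once if an offcut is picked up out of the tray (centre over 55 mm above the table) (height (world z) of any of offcut_a_mid, offcut_b_mid, offcut_c_mid above 0.055 m).
It fails at once if a thing lying about the table is moved more than 30 mm or lifted (distance of any of oil_bottle, c_clamp, magnet_square, wire_brush, cut_piece_a, cut_piece_b from where it was at the start of the episode above 0.03 m).
It also fails if it takes over 42 s, if anything falls off the work surface, if the arm or the gripper's body presses on something with over 40 N, if the wrist force passes 120 N, or if a joint passes its speed limit or range.

## Robot

A 7-joint arm with a two-finger parallel gripper is mounted at the origin on the work surface. World frame = base frame: x ahead of the robot, y to its left, z up, the work surface at z = 0. Lengths are in m, angles in rad, forces in N, time in s.
With the tool pointing down it reaches from about 0.425 to 0.925 m from the base axis. Payload 6.8 kg.
Tool frame: the origin (TCP) lies midway between the tips of the shut fingers; the grasp point (between the pads) lies 19 mm behind it; z points along the fingers, y is the direction in which the jaws open and shut (so a half turn about z gives the same grasp; the last joint's range is limited). The gripper opens to 85 mm and grips with 20 to 120 N. Pads are 22 mm wide; open, the fingers measure 114 mm over their backs; the gripper's body (76 mm by 85 mm) begins 54 mm behind the grasp point. The pads swing forward as they close: fully open they stand 13 mm farther back than shut.
Start: joints at [1.01, 0.477, 0.022, 1.555, -0.011, 1.109, -0.083], TCP at [0.295, -0.607, 0.231] pointing down, gripper open.
Joint ranges: [-2.96, 2.96], [-0.34, 2.1], [-1.41, 1.46], [0.24, 2.44], [-1.37, 4.51], [0.17, 1.92], [-2.96, 2.96]. Speed limits (rad/s): [2.39, 2.39, 3.14, 3.14, 3.14, 3.14, 3.14].

## Interface

Orientations are given as a unit quaternion [w, x, y, z].
In Python, from station import status, eyes, workorder gives the robot as it stands. The module is installed in compiled form; this text tells all that it offers.
- The arm moves only by the shell command python3 -m jog 'ROWS' [FORCE]. ROWS is text: rows parted by semicolons, each of 7 numbers parted by spaces: the shift along the tool's x, y, z in m, then the turn, a rotation vector about the tool's x, y, z in degrees, then the finger opening in m, from 0 to 0.0854. In form: dx dy dz rx ry rz jaw; .... A call has 1 to 5 rows; each row is the pose to reach, as a shift and turn from the pose commanded when the call began, along the tool's axes at that moment; what a row does not reach only later rows make up. A row lasts 1/10 s, in which the tool goes at most 50 mm and 8.59 degrees, less where a joint would pass 70% of its speed; a pose out of reach is approached as far as the arm can. A call with a gripper value outside its range is refused whole. The fingers move at their own pace and stop on an object; FORCE is the grip in N (left out, the last holds). Time passes only in rows, so rows that repeat a pose let the fingers close. It gives the time, the measured TCP pose, the force and the opening at its end, in the units of the state.
- status.get_obs(): the state, without advancing time (a new reading comes with each control period).
- eyes.read_camera(name): name is "scene" or "top" or "wrist"; returns a dict with "image" (420x560x3 uint8, red, green, blue), "intrinsics" (3x3 intrinsics, pixels), "k1" (the pictures are not rectified: a ray, as slopes to the right and down, at radius r is drawn at 1 + k1 r^2 times it, then the intrinsics apply), "position" and "orientation" of the camera in the world. Camera axes: x right, y up, looking along -z (the intrinsics and any distortion apply to the point x, -y, -z); pixel columns grow to the right and rows downward; lengths in m; the calibration is good to about 2 mm. A picture is of the moment at which its call begins. There is no depth.
- workorder.hand_in(): hands the job in, once; it reports no verdict.
The state is a dict: "t": time; "q": joint angles; "joint_vel": joint speeds; "joint_torque": joint torques, N m; "eef_pos": TCP position; "tool_rot": TCP orientation; "contact_force": force on the tool from outside, world axes, zero at the start; "torque": the same for the moment, N m; "gripper_width": opening from 0.0 (shut) to 1.0 (fully open).
Only numpy, scipy, OpenCV 4.12 (cv2) and the standard library are available. Lean on these libraries where they do the work, as an engineer would, in place of code of your own. Each camera call takes 0.05 s, during which the arm holds its last target.

## Working session

There is one attempt and no reset: what is moved stays moved. The work goes in short steps, Python scripts to look and compute and a shell command to move; the robot and the scene stay as the last step left them, time stands still between calls to the robot, and variables do not carry over. Pictures are saved under pics/ and viewed, and the job is handed in when it is done.

```bash
mkdir -p pics; ls
cat > h.py <<'E'
import numpy as np, cv2
from scipy.spatial.transform import Rotation as R
from station import status, eyes, workorder
def cam(n):
    c=eyes.read_camera(n); return c
def save(c,fn): cv2.imwrite('pics/'+fn, c['image'][:,:,::-1])
def rot(q): return R.from_quat([q[1],q[2],q[3],q[0]])
def ray(c,u,v):
    K=np.array(c['intrinsics']);k=float(np.ravel(c['k1'])[0])
    p=cv2.undistortPoints(np.array([[[u,v]]],float),K,np.array([k,0,0,0,0.]))[0,0]
    d=rot(c['orientation']).apply([p[0],-p[1],-1]); return np.array(c['position']),d
def plane(c,u,v,z):
    o,d=ray(c,u,v); return o+d*(z-o[2])/d[2]
def proj(c,P):
    K=np.array(c['intrinsics']);k=float(np.ravel(c['k1'])[0])
    p=rot(c['orientation']).inv().apply(np.array(P)-c['position']); x=p[0]/-p[2];y=-p[1]/-p[2]
    s=1+k*(x*x+y*y); return K[0,0]*x*s+K[0,2],K[1,1]*y*s+K[1,2]
E
python3 - <<'E'
from h import *
import pickle
d={}
for n in ['scene','top','wrist']:
    c=cam(n); save(c,n+'0.png'); d[n]=c; print(n,c['intrinsics'],c['k1'],c['position'],c['orientation'])
pickle.dump(d,open('c0.pkl','wb'))
o=status.get_obs(); print(o)
E
```

```text
pics
scene [[416.88552337   0.         279.03784391]
 [  0.         416.88552337 206.88321378]
 [  0.           0.           1.        ]] -0.026765055653292437 [1.3377994  0.1152692  0.62864916] [0.60375352 0.30418459 0.332867   0.65738344]
top [[521.35811541   0.         279.42258266]
 [  0.         521.35811541 207.7360919 ]
 [  0.           0.           1.        ]] -0.20271523065975502 [0.42160864 0.03879394 1.53958367] [ 0.71217231  0.03042828 -0.03353541 -0.70054272]
wrist [[295.25898349   0.         282.57330557]
 [  0.         295.25898349 209.97150834]
 [  0.           0.           1.        ]] -0.03317498365770093 [ 0.35539086 -0.57668103  0.37271761] [ 0.84044198 -0.11135275  0.07065147 -0.52561032]
{'t': 0.15, 'q': array([ 1.00990234,  0.47764199,  0.0223796 ,  1.55619243, -0.01151487,
        1.10930538, -0.08308088]), 'joint_vel': array([ 0.00032224, -0.00245203, -0.00123288, -0.00286422,  0.00075702,
       -0.00030179, -0.00031674]), 'joint_torque': array([ 1.84359284e-03, -5.96927512e+01,  1.60979915e+00, -2.81492937e+01,
        1.26812057e-02,  6.59637444e-03,  2.88040141e-06]), 'eef_pos': array([ 0.29508445, -0.60658713,  0.23054187]), 'tool_rot': array([-6.78002766e-04,  9.74481082e-01,  2.24468523e-01, -2.08369534e-04]), 'contact_force': array([ 0.32218294, -0.2272352 ,  0.64483065]), 'torque': array([-0.02800089, -0.02268606,  0.02412801]), 'gripper_width': 0.9964738547854498}
```

View pics/scene0.png

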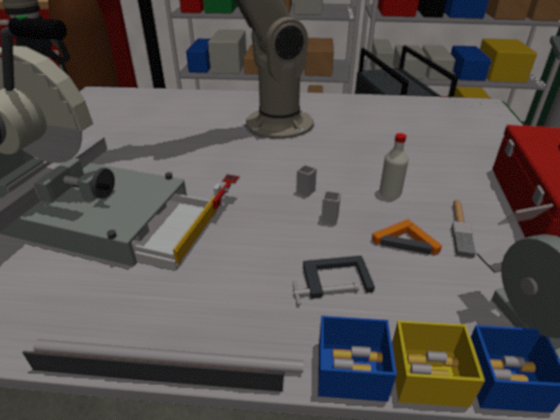

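View pics/top0.png

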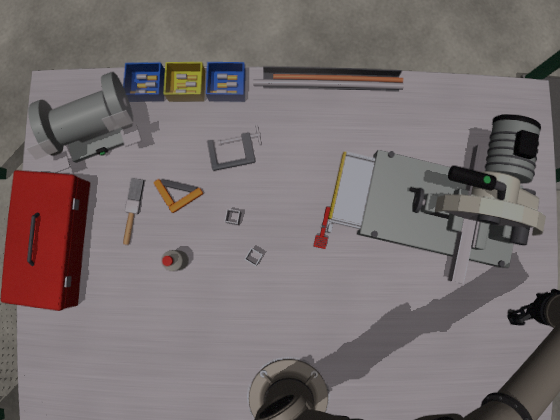

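View pics/wrist0.png

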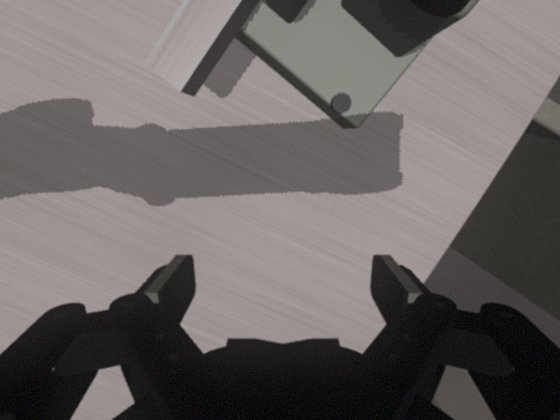

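The top view shows the yellow lip running from about (343,153) to (331,222), the red latch pad near (321,241), and the deck edge near x=365. The robot base is at the bottom. The visible pan is empty, so the offcuts are under the deck. The scene view shows the same layout. Next I'll measure.

Run:
```python
from h import *
import pickle
d=pickle.load(open('c0.pkl','rb'))
for n in ['top','scene']:
    c=d[n]; h=cv2.cvtColor(c['image'],cv2.COLOR_RGB2HSV)
    Y=cv2.inRange(h,(18,120,80),(34,255,255)); Rm=cv2.inRange(h,(0,120,60),(9,255,255))|cv2.inRange(h,(171,120,60),(180,255,255))
    for nm,m,zs in [('Y',Y,[0.052]),('R',Rm,[0.064])]:
        N,l,s,ce=cv2.connectedComponentsWithStats(m)
        for i in range(1,N):
            if s[i,4]>40:
                pts=np.argwhere(l==i)[:,::-1].astype(np.float32)
                b=cv2.boxPoints(cv2.minAreaRect(pts))
                print(n,nm,s[i],ce[i].round(1)); 
                if (n=='top' and 300<ce[i][0]<360 and ce[i][1]>140) or (n=='scene' and 160<ce[i][0]<250 and ce[i][1]>160):
                    for p in b: print('   ',p.round(1),plane(c,*p,zs[0]).round(4))
    x0,y0=(300,140) if n=='top' else (120,160)
    cr=c['image'][y0:y0+120,x0:x0+140,::-1]
    cv2.imwrite(f'pics/{n}_crop.png',cv2.resize(cr,None,fx=5,fy=5,interpolation=cv2.INTER_CUBIC))
```

```text
top Y [164  62  39  33 735] [184.1  80. ]
top Y [329 152  17  67 200] [336.7 184.9]
    [327.7 217.5] [ 0.5309 -0.1055  0.052 ]
    [342.7 151.5] [ 0.7241 -0.1482  0.052 ]
    [345.7 152.2] [ 0.7223 -0.1571  0.052 ]
    [330.7 218.2] [ 0.5291 -0.1142  0.052 ]
top Y [171 191  30  20  88] [184.2 201.3]
top R [273  77  98   4 166] [318.5  78.4]
top R [   1  170   74  141 8053] [ 36.9 239.1]
top R [314 207  16  42 230] [322.5 231.2]
    [313.2 246. ] [ 0.4483 -0.0639  0.064 ]
    [321.3 205.5] [ 0.564  -0.0858  0.064 ]
    [333.  207.8] [ 0.5579 -0.1194  0.064 ]
    [324.9 248.4] [ 0.4422 -0.0973  0.064 ]
top R [162 256  11  10  85] [167.2 260.5]
scene Y [ 483   39   54   43 1618] [511.   60.2]
scene Y [457  87  33  11 262] [472.6  92. ]
scene Y [174 196  41  67 333] [191.9 228.7]
    [168.3 257.4] [ 0.7472 -0.1599  0.052 ]
    [207.7 192.2] [ 0.5126 -0.1326  0.052 ]
    [216.4 197.4] [ 0.5328 -0.1067  0.052 ]
    [177.  262.6] [ 0.7604 -0.1382  0.052 ]
scene Y [ 397  321   88   86 5025] [436.3 365.1]
scene Y [334 350  18   8 125] [342.  353.6]
scene Y [370 352  12   9  83] [375.7 356.4]
scene Y [492 360  11   8  71] [497.1 363.7]
scene Y [522 363  13   8  84] [528.6 366.7]
scene Y [353 365  17   5  66] [361.4 366.8]
scene Y [511 375  17   5  70] [518.8 377.1]
scene R [180   0  22  13 262] [190.3   5.9]
scene R [381   0  37  17 566] [399.3   7.6]
scene R [ 0  8 10 12 81] [ 3.4 14.3]
scene R [39  8 10 11 79] [44.2 12.4]
scene R [ 506  125   54  112 2554] [542.2 160.2]
scene R [396 133  10  10  84] [400.1 137.3]
scene R [213 176  26  33 192] [223.3 189.8]
    [206.9 203. ] [ 0.5736 -0.1194  0.064 ]
    [229.3 170.9] [ 0.4292 -0.0933  0.064 ]
    [238. 177.] [ 0.4564 -0.0661  0.064 ]
    [215.5 209.1] [ 0.5951 -0.0945  0.064 ]
```

View pics/top_crop.png

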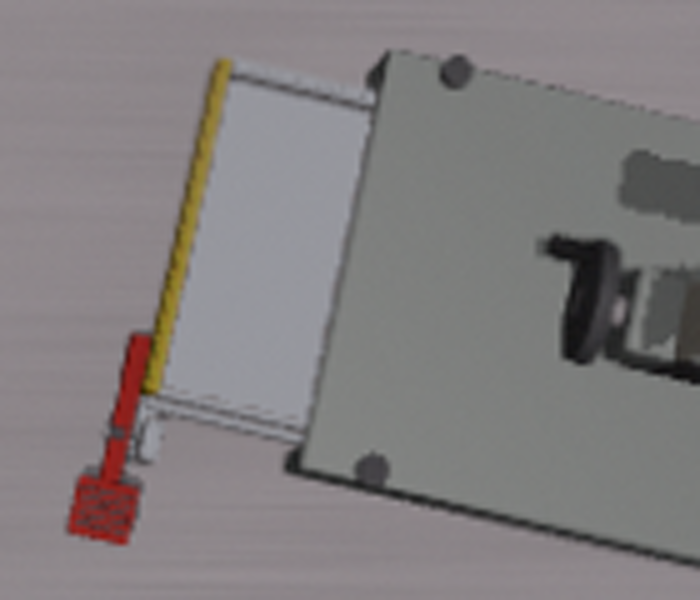

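View pics/scene_crop.png

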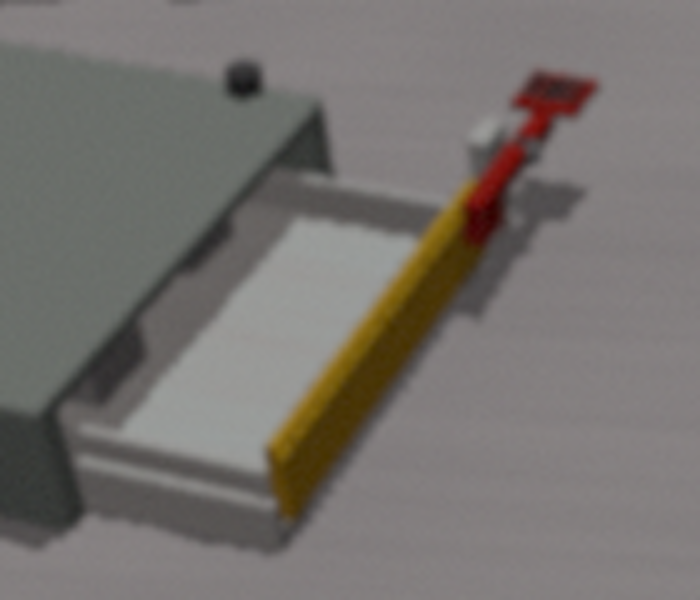

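Run:
```python
from h import *
import pickle
d=pickle.load(open('c0.pkl','rb'));c=d['top']
f=lambda x,y,z:plane(c,300+x/5-.4,140+y/5-.4,z)
a=f(232,63,.052);b=f(160,392,.052);v=a-b;L=np.linalg.norm(v);print('lip inner',a,b,L,(a+b)/2)
a2=f(221,59,.052);b2=f(148,390,.052);print('outer',a2,b2)
yax=-v/L; print('saw -y.. yaw deg of +y', np.degrees(np.arctan2(v[1],v[0])), np.degrees(np.arctan2(yax[1],yax[0])))
P=[f(83,468,.064),f(142,483,.064),f(128,545,.064),f(67,532,.064)];print('pad',np.mean(P,0),np.linalg.norm(P[0]-P[1]),np.linalg.norm(P[1]-P[2]))
m=(a+b)/2
print('deck edge',f(385,52,.07),f(300,470,.07))
# pivot check: scene view
s=d['scene']; g=lambda x,y,z:plane(s,120+x/5-.4,160+y/5-.4,z)
print('scene lip inner far/near',g(268,452,.052),g(470,185,.052))
Q=[g(535,70,.064),g(600,80,.064),g(572,115,.064),g(512,103,.064)];print('scene pad',np.mean(Q,0))
```

```text
lip inner [ 0.72221513 -0.15783802  0.052     ] [ 0.52958763 -0.11672938  0.052     ] 0.19696515640789303 [ 0.62590138 -0.1372837   0.052     ]
outer [ 0.72444089 -0.15138897  0.052     ] [ 0.53062802 -0.10980898  0.052     ]
saw -y.. yaw deg of +y -12.046777398995866 167.95322260100414
pad [ 0.4629068  -0.08478399  0.064     ] 0.03459051216325404 0.03604994989169968
deck edge [ 0.72722864 -0.24469853  0.07      ] [ 0.48518305 -0.19505715  0.07      ]
scene lip inner far/near [ 0.72492203 -0.15646639  0.052     ] [ 0.52993663 -0.11416929  0.052     ]
scene pad [ 0.46234903 -0.08410405  0.064     ]
```

Run:
```python
from h import *
import pickle
d=pickle.load(open('c0.pkl','rb'));c=d['top'];w=d['wrist']
cr=c['image'][200:300,400:540,::-1];cv2.imwrite('pics/fence.png',cv2.resize(cr,None,fx=5,fy=5,interpolation=cv2.INTER_CUBIC))
def tri(a,b):
    o1,d1=a;o2,d2=b;A=np.array([d1,-d2]).T;s=np.linalg.lstsq(A,o2-o1,rcond=None)[0];p=o1+s[0]*d1;q=o2+s[1]*d2;return (p+q)/2,np.linalg.norm(p-q)
for pw in [(148,65),(190,95)]:
  for pt in [(451,280),(459,282)]:
    print(pw,pt,tri(ray(c,*pt),ray(w,*pw)))
for z in (0,.1): print(plane(c,235,215,z),plane(c,256,255,z))
```

```text
(148, 65) (451, 280) (array([ 0.35506214, -0.45138973,  0.10576727]), np.float64(0.0020808739649571095))
(148, 65) (459, 282) (array([ 0.35298727, -0.4648522 ,  0.13474785]), np.float64(0.002373083395478439))
(190, 95) (451, 280) (array([ 0.34917239, -0.4727162 ,  0.0434081 ]), np.float64(0.008155333747497408))
(190, 95) (459, 282) (array([ 0.34767122, -0.48429885,  0.08030584]), np.float64(0.0028471122805173283))
[0.53753875 0.16448707 0.        ] [0.42039334 0.09989253 0.        ]
[0.53000878 0.15632297 0.1       ] [0.42047227 0.09592401 0.1       ]
```

View pics/fence.png

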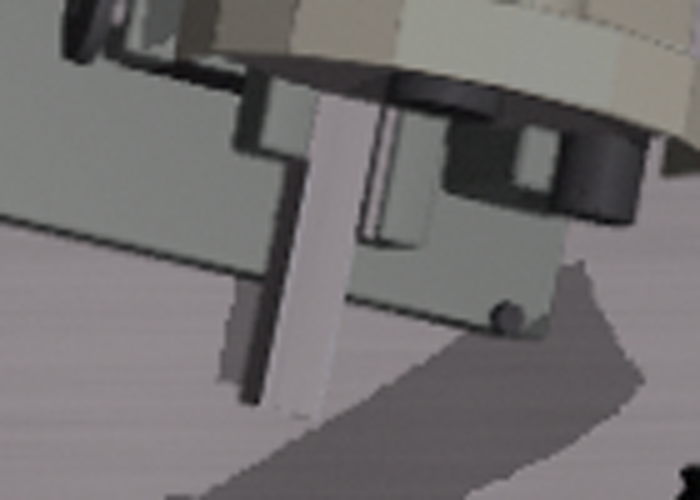

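The bar clamped in the vise ends near (0.35,-0.46) with its top at z≈0.11, so I'll keep z=0.23 and skirt it on the base side.

```bash
python3 -m jog '0.02 -0.037 0 0 0 0 0; 0.04 -0.074 0 0 0 0 0; 0.06 -0.111 0 0 0 0 0; 0.08 -0.148 0 0 0 0 0; 0.095 -0.184 0 0 0 0 0' 40
cat >> h.py <<'E'
def to(target,yaw_x=None):
    o=status.get_obs();r=rot(o['tool_rot']);p=np.array(o['eef_pos']);l=r.inv().apply(np.array(target)-p)
    print('pos',p.round(4),'F',np.round(o['contact_force'],2),'t',round(o['t'],2),'g',round(o['gripper_width'],3))
    X=r.apply([1,0,0]); print('toolx az',np.degrees(np.arctan2(X[1],X[0])).round(2),'toolz',r.apply([0,0,1]).round(3),'shift',l.round(4))
    if yaw_x is not None:
        a=np.radians(yaw_x); x=np.array([np.cos(a),np.sin(a),0]);y=np.array([np.sin(a),-np.cos(a),0]);T=R.from_matrix(np.array([x,y,[0,0,-1]]).T)
        print('turn deg',np.degrees((r.inv()*T).as_rotvec()).round(2))
E
python3 -c "
from h import *
to([.38,-.22,.231],-12.05)"
```

```text
t: 0.65
eef_pos: [0.3005, -0.3977, 0.2311]
tool_rot: [-0.0, 0.974, 0.225, 0.0]
contact_force: [0.8, 1.3, 0.7]
gripper_width: 0.148
pos [ 0.3005 -0.3977  0.2311] F [0.79 1.25 0.65] t 0.65 g 0.148
toolx az 26.01 toolz [ 0.  0. -1.] shift [ 1.494e-01 -1.249e-01  1.000e-04]
turn deg [-2.000e-02 -0.000e+00  3.806e+01]
```

```bash
python3 -m jog '0.03 -0.025 0 0 0 7.6 0; 0.06 -0.05 0 0 0 15.2 0; 0.09 -0.075 0 0 0 22.8 0; 0.12 -0.1 0 0 0 30.4 0; 0.149 -0.125 0 0 0 38 0'
python3 -c "
from h import *
to([.461,-.085,.12],-12.05)"
```

```text
t: 1.15
eef_pos: [0.3797, -0.2213, 0.2313]
tool_rot: [0.0, 0.994, -0.107, 0.0]
contact_force: [0.7, 0.5, 0.2]
gripper_width: 0.0
pos [ 0.3797 -0.2213  0.2313] F [0.7  0.48 0.19] t 1.15 g 0.0
toolx az -12.25 toolz [ 0. -0. -1.] shift [ 0.0505 -0.1505  0.1113]
turn deg [ 0.01 -0.01 -0.2 ]
```

```bash
python3 -m jog '0.013 -0.038 0 0 0 0 0; 0.025 -0.075 0.02 0 0 0 0; 0.038 -0.113 0.05 0 0 0 0; 0.05 -0.15 0.08 0 0 0 0; 0.0505 -0.1505 0.111 0 0 0 0'
python3 -c "
from h import *
to([.461,-.085,.08],-12.05)
for n in ['wrist','scene']: save(cam(n),n+'1.png')"
```

```text
t: 1.65
eef_pos: [0.4629, -0.0808, 0.1198]
tool_rot: [-0.001, 0.995, -0.1, 0.002]
contact_force: [0.1, -1.2, 0.6]
gripper_width: -0.002
pos [ 0.4629 -0.0808  0.1198] F [ 0.1  -1.23  0.58] t 1.65 g -0.002
toolx az -11.53 toolz [ 0.004  0.002 -1.   ] shift [-0.0011  0.0046  0.0398]
turn deg [-0.18 -0.17  0.52]
```

View pics/wrist1.png

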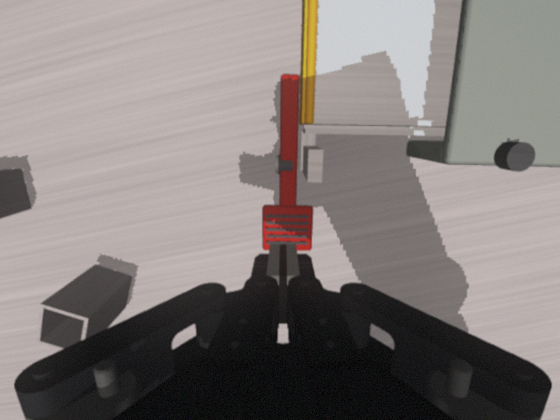

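View pics/scene1.png

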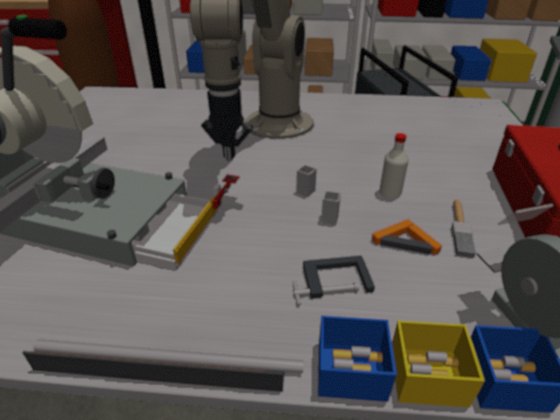

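The wrist view shows the red pad at about (263–312, 206–250), with the shut fingertips above it near (283,245). I'll check the pad position from this view.

```bash
python3 -c "
from h import *
c=cam('wrist')
for p in [(263,206),(312,206),(311,250),(265,250),(288,228)]: print(plane(c,*p,.064).round(4))
o=status.get_obs(); print(proj(c,o['eef_pos']))
to([.460,-.085,.07],-12.05)"
```

```text
[ 0.4761 -0.0737  0.064 ]
[ 0.4693 -0.1064  0.064 ]
[ 0.4375 -0.1     0.064 ]
[ 0.4442 -0.0679  0.064 ]
[ 0.4571 -0.0872  0.064 ]
(np.float64(286.9281022146585), np.float64(261.21231791309754))
pos [ 0.4582 -0.0859  0.119 ] F [-0.06 -0.7   0.49] t 1.8 g 0.003
toolx az -11.9 toolz [-0.005  0.001 -1.   ] shift [ 0.0018 -0.0013  0.049 ]
turn deg [0.03 0.28 0.15]
```

```bash
python3 -m jog '0 0 0.02 0 0 0 0; 0 0 0.04 0 0 0 0; 0 0 0.055 0 0 0 0; 0 0 0.06 0 0 0 0; 0 0 0.065 0 0 0 0'; python3 -m jog '0 0 0.004 0 0 0 0; 0 0 0.008 0 0 0 0; 0 0 0.012 0 0 0 0; 0 0 0.015 0 0 0 0; 0 0 0.015 0 0 0 0'
```

```text
t: 2.3
eef_pos: [0.4593, -0.0874, 0.0562]
tool_rot: [0.001, 0.994, -0.105, -0.0]
contact_force: [-4.9, -0.9, 4.7]
gripper_width: -0.001
t: 2.8
eef_pos: [0.4607, -0.0857, 0.0402]
tool_rot: [-0.0, 0.995, -0.104, 0.001]
contact_force: [-0.4, 0.7, -0.3]
gripper_width: -0.003
```

```bash
python3 -m jog '0 0 0.002 0 0 0 0; 0 0 0.004 0 0 0 0; 0 0 0.005 0 0 0 0; 0 0 0.006 0 0 0 0; 0 0 0.006 0 0 0 0'; python3 -c "
from h import *
for n in ['wrist','scene','top']: save(cam(n),n+'2.png')"
```

```text
t: 3.3
eef_pos: [0.4614, -0.0857, 0.037]
tool_rot: [0.0, 0.995, -0.104, 0.001]
contact_force: [-9.1, 1.9, 39.3]
gripper_width: 0.003
```

View pics/wrist2.png

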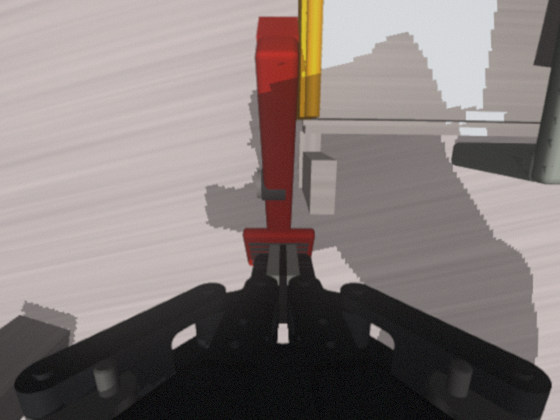

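View pics/scene2.png

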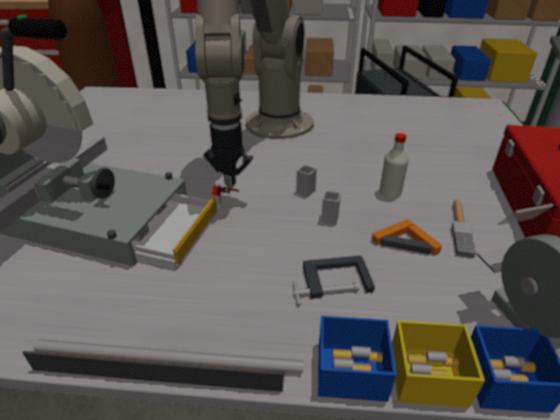

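The hook is raised (wrist view, red arm at x≈257–298 reaching up beside the lip) and the 39 N reading says the latch is at its stop. Lifting off now.

```bash
python3 -m jog '0 0 -0.01 0 0 0 0; 0 0 -0.04 0 0 0 0; 0 0 -0.08 0 0 0 0; 0 0 -0.12 0 0 0 0; 0 0 -0.135 0 0 0 0'; python3 -c "
from h import *
for n in ['wrist','scene','top']: save(cam(n),n+'3.png')
to([.626+.209*-.025,-.137-.978*.025,.17],-12.05)"
```

```text
t: 3.95
eef_pos: [0.4619, -0.0858, 0.1728]
tool_rot: [-0.0, 0.995, -0.104, 0.003]
contact_force: [1.0, -0.5, 0.1]
gripper_width: -0.003
pos [ 0.4606 -0.086   0.17  ] F [-0.06  0.07 -0.67] t 4.1 g -0.003
toolx az -11.94 toolz [ 0.002 -0.    -1.   ] shift [0.1723 0.0407 0.0004]
turn deg [-0.01 -0.14  0.11]
```

View pics/wrist3.png

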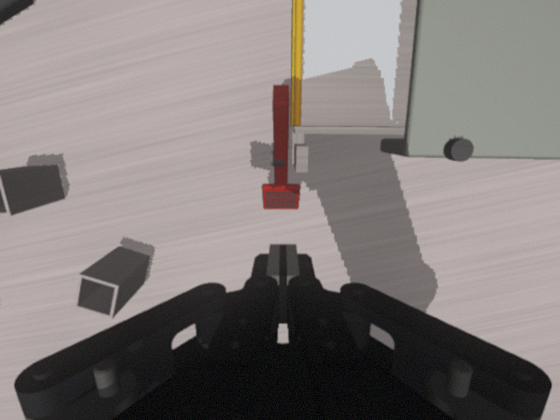

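The latch stays up (hook and arm at x≈273–290, pad at (282,197)). The spread linkages in this view suggest turning the tool so the jaws lie along the lip, which keeps them clear of the deck and hook. I'm going over the pan and turning on the way.

```bash
python3 -m jog '0.038 0.01 0 0 0 -8 0; 0.076 0.02 0 0 0 -16 0; 0.114 0.03 0 0 0 -24 0; 0.152 0.04 0 0 0 -32 0; 0.187 0.047 0 0 0 -40 0'; python3 -m jog '0 0 0 0 0 -8.5 0; 0 0 0 0 0 -17 0; 0 0 0 0 0 -25.5 0; 0 0 0 0 0 -34 0; 0 0 0 0 0 -42 0';  python3 -c "
from h import *
to([.634,-.171,.10],77.95)"
```

```text
t: 4.6
eef_pos: [0.6336, -0.1717, 0.1667]
tool_rot: [-0.001, 0.97, 0.245, -0.001]
contact_force: [0.4, 0.3, 0.1]
gripper_width: -0.001
t: 5.1
eef_pos: [0.6322, -0.1702, 0.1667]
tool_rot: [-0.002, 0.817, 0.577, -0.001]
contact_force: [-0.5, -0.2, -0.4]
gripper_width: -0.002
pos [ 0.6322 -0.1702  0.1667] F [-0.47 -0.22 -0.44] t 5.1 g -0.002
toolx az 70.43 toolz [-0.003  0.001 -1.   ] shift [-0.0002  0.0022  0.0667]
turn deg [-0.2  -0.03 -7.52]
```

```bash
python3 -m jog '0 0.001 0.02 0 0 -4 0; 0 0.002 0.04 0 0 -7.5 0; 0 0.002 0.06 0 0 -7.5 0; 0 0.002 0.067 0 0 -7.5 0'; python3 -c "
from h import *
for n in ['wrist','scene']: save(cam(n),n+'4.png')
c=cam('wrist'); o=status.get_obs()
to([.634,-.171,.035],77.95)"
```

```text
t: 5.5
eef_pos: [0.6325, -0.1708, 0.0978]
tool_rot: [-0.003, 0.779, 0.626, -0.002]
contact_force: [-0.6, -0.5, -0.2]
gripper_width: 0.002
pos [ 0.6345 -0.171   0.1012] F [ 0.62 -0.25  0.68] t 5.65 g -0.0
toolx az 77.57 toolz [-0.002  0.001 -1.   ] shift [-0.0001 -0.0004  0.0662]
turn deg [-0.11 -0.03 -0.38]
```

View pics/wrist4.png

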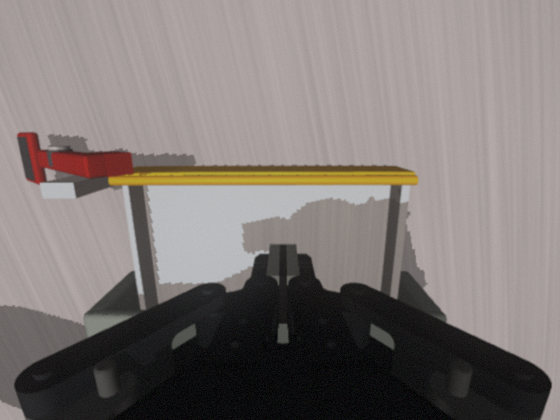

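View pics/scene4.png

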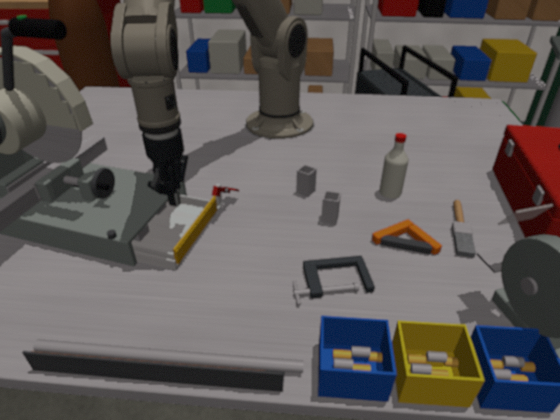

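The wrist view shows the lip's inner edge at row ≈185 and the fingertips near (283,255) over the clear pan. The hook is up at the left, around (110,163).

```bash
python3 -c "
from h import *
c=cam('wrist');o=status.get_obs();p=np.array(o['eef_pos'])
u=np.array([.209,.978,0])
for q in [(150,185),(283,185),(400,185)]:
  x=plane(c,*q,.052); print(x.round(4),(x-p)@u)
"
```

```text
[ 0.5562 -0.1204  0.052 ] 0.0331095573521646
[ 0.6422 -0.1395  0.052 ] 0.0324538508688439
[ 0.7177 -0.156   0.052 ] 0.03206705949577867
```

Both views agree: the lip is 32 mm ahead of the TCP. Descending to z≈0.03.

```bash
python3 -m jog '0 0 0.025 0 0 0 0; 0 0 0.045 0 0 0 0; 0 0 0.06 0 0 0 0; 0 0 0.071 0 0 0 0; 0 0 0.071 0 0 0 0' && python3 -m jog '0.005 0 0 0 0 0 0; 0.01 0 0 0 0 0 0; 0.015 0 0 0 0 0 0; 0.019 0 0 0 0 0 0; 0.023 0 0 0 0 0 0'
```

```text
t: 6.2
eef_pos: [0.6344, -0.1713, 0.0303]
tool_rot: [-0.001, 0.78, 0.626, -0.001]
contact_force: [-0.2, 1.0, 0.5]
gripper_width: 0.001
t: 6.7
eef_pos: [0.6402, -0.1496, 0.0318]
tool_rot: [0.001, 0.78, 0.626, -0.0]
contact_force: [-2.3, -5.1, 3.0]
gripper_width: 0.0
```

Contact, about 5 N. Now drawing the tray out gently.

```bash
python3 -m jog '0.008 0 0 0 0 0 0; 0.016 0 0 0 0 0 0; 0.024 0 0 0 0 0 0; 0.032 0 0 0 0 0 0; 0.04 0 0 0 0 0 0' && python3 -m jog '0.008 0 0 0 0 0 0; 0.016 0 0 0 0 0 0; 0.024 0 0 0 0 0 0; 0.032 0 0 0 0 0 0; 0.04 0 0 0 0 0 0'&& python3 -m jog '0.008 0 0 0 0 0 0; 0.016 0 0 0 0 0 0; 0.024 0 0 0 0 0 0; 0.032 0 0 0 0 0 0; 0.04 0 0 0 0 0 0';  python3 -c "
from h import *
for n in ['wrist','scene']: save(cam(n),n+'5.png')
to([.64+.0313,-.152+.1467,.030],77.95)"
```

```text
t: 7.2
eef_pos: [0.6489, -0.1097, 0.0315]
tool_rot: [0.0, 0.78, 0.626, 0.0]
contact_force: [-1.3, -5.3, 3.5]
gripper_width: 0.001
t: 7.7
eef_pos: [0.6574, -0.0702, 0.0313]
tool_rot: [0.0, 0.78, 0.626, 0.0]
contact_force: [-0.7, -4.1, 3.5]
gripper_width: 0.003
t: 8.2
eef_pos: [0.6659, -0.0312, 0.0313]
tool_rot: [-0.0, 0.78, 0.626, -0.0]
contact_force: [-0.9, -4.9, 2.6]
gripper_width: 0.001
pos [ 0.666  -0.0288  0.0312] F [-0.21  0.82  0.23] t 8.3 g -0.001
toolx az 77.69 toolz [ 0.     0.002 -1.   ] shift [0.0241 0.0001 0.0013]
turn deg [-0.01 -0.14 -0.26]
```

View pics/wrist5.png

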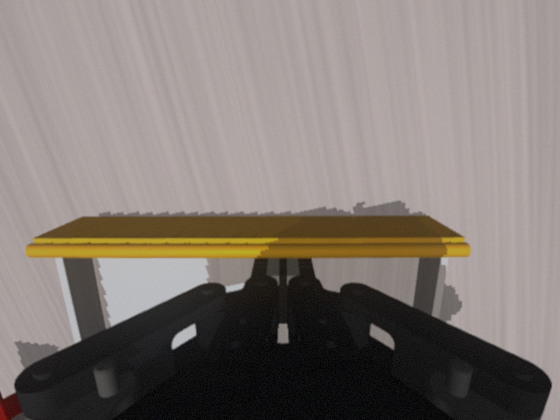

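View pics/scene5.png

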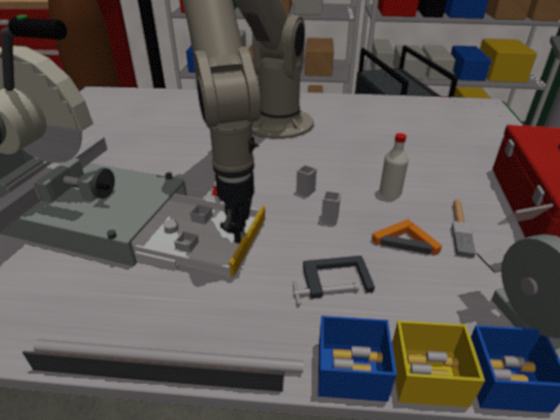

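The tray is about 125 mm out with all three offcuts lying in it (scene, (170–205, 212–243)). Pulling the rest slowly to the stop.

```bash
python3 -m jog '0.005 0 0 0 0 0 0; 0.01 0 0 0 0 0 0; 0.014 0 0 0 0 0 0; 0.018 0 0 0 0 0 0; 0.021 0 0 0 0 0 0' && python3 -m jog '0.002 0 0 0 0 0 0; 0.004 0 0 0 0 0 0; 0.006 0 0 0 0 0 0; 0.008 0 0 0 0 0 0; 0.008 0 0 0 0 0 0'
```

```text
t: 8.8
eef_pos: [0.6698, -0.011, 0.0309]
tool_rot: [-0.0, 0.78, 0.626, -0.0]
contact_force: [-3.7, -3.4, 0.8]
gripper_width: 0.004
t: 9.3
eef_pos: [0.6709, -0.0062, 0.031]
tool_rot: [0.001, 0.78, 0.626, -0.002]
contact_force: [-6.1, -7.7, 4.4]
gripper_width: -0.001
```

```bash
python3 -m jog '0.002 0 0 0 0 0 0; 0.004 0 0 0 0 0 0; 0.004 0 0 0 0 0 0; 0.004 0 0 0 0 0 0'; python3 -c "
from h import *
c=cam('top');save(c,'top6.png');to([0,0,0])"
```

```text
t: 9.7
eef_pos: [0.6709, -0.0062, 0.031]
tool_rot: [0.002, 0.781, 0.625, -0.005]
contact_force: [-9.1, -15.2, 7.5]
gripper_width: -0.0
pos [ 0.6709 -0.0062  0.031 ] F [ -9.65 -14.03   6.72] t 9.75 g 0.001
toolx az 77.31 toolz [-0.005 -0.008 -1.   ] shift [-0.141  -0.6558  0.0344]
```

Force climbs without motion, so the tray is at its stop. Backing off 18 mm, then lifting.

```bash
python3 -m jog '-0.008 0 0 0 0 0 0; -0.016 0 0 0 0 0 0; -0.023 0 0 0 0 0 0; -0.023 0 0 0 0 0 0' && python3 -m jog '0 0 -0.03 0 0 0 0; 0 0 -0.07 0 0 0 0; 0 0 -0.11 0 0 0 0; 0 0 -0.15 0 0 0 0; 0 0 -0.2 0 0 0 0';  python3 -c "
from h import *
for n in ['wrist','scene','top']: save(cam(n),n+'7.png')
to([0,0,0])"
```

```text
t: 10.15
eef_pos: [0.6683, -0.0229, 0.0314]
tool_rot: [0.0, 0.78, 0.626, 0.0]
contact_force: [0.7, 0.1, -0.3]
gripper_width: -0.001
t: 10.65
eef_pos: [0.6672, -0.0212, 0.2318]
tool_rot: [-0.001, 0.779, 0.627, -0.0]
contact_force: [1.0, 0.6, -0.4]
gripper_width: -0.002
pos [ 0.6706 -0.0205  0.236 ] F [-0.54  0.3  -1.68] t 10.8 g -0.0
toolx az 77.6 toolz [ 0.009  0.001 -1.   ] shift [-0.1246 -0.6613  0.2302]
```

View pics/scene7.png

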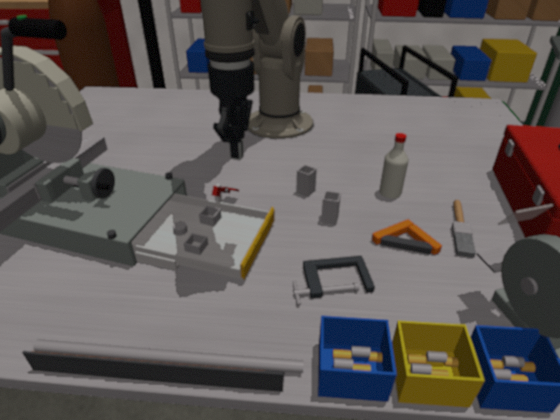

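View pics/wrist7.png

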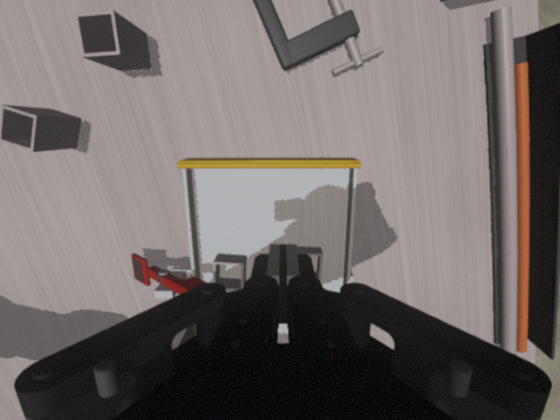

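View pics/top7.png

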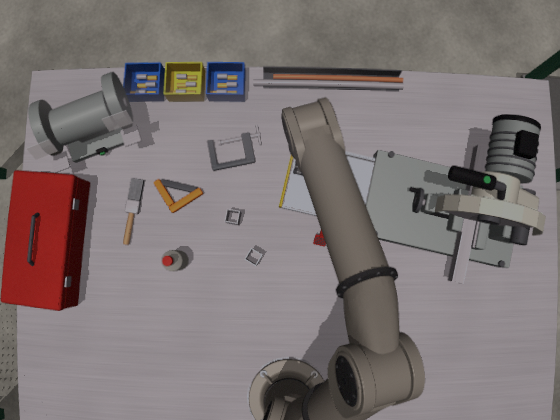

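The scene shows the tray out with all three offcuts in it ((210,215), (180,228), (196,242)) and the latch up. In the top view the lip now runs from (292,152) to (281,207). I'll measure how far it travelled.

```bash
python3 -c "
from h import *
import pickle
u=np.array([.209,.978,0]);m=np.array([.626,-.137,.052])
def Yc(c,x0,x1,y0,y1):
  h=cv2.cvtColor(c['image'],cv2.COLOR_RGB2HSV);Y=cv2.inRange(h,(18,120,60),(34,255,255));k=np.zeros_like(Y);k[y0:y1,x0:x1]=Y[y0:y1,x0:x1];return np.argwhere(k)[:,::-1]
c0=pickle.load(open('c0.pkl','rb'))['top'];c=cam('top')
f=lambda c,P:np.mean([ (plane(c,*p,.052)-m)@u for p in P])
print('top', f(c0,Yc(c0,325,350,145,225)), f(c,Yc(c,275,300,145,212)))
w=cam('wrist');P=Yc(w,170,370,150,180);P=[max((q for q in P if q[0]==x),key=lambda q:q[1]) for x in range(200,340,10)]
print('wrist inner', f(w,P)); to([0,0,0]); print(np.abs(status.get_obs()['joint_vel']).max())
"
```

```text
top 0.00585544718256957 0.15191861321312256
wrist inner 0.1511785711007289
pos [ 0.668  -0.0215  0.2313] F [ 0.5  -0.03 -0.27] t 10.9 g -0.0
toolx az 77.59 toolz [ 0.  0. -1.] shift [-0.1226 -0.6571  0.231 ]
0.027681590609774726
```

```bash
python3 -m jog '0 0 0 0 0 0 0; 0 0 0 0 0 0 0; 0 0 0 0 0 0 0'; python3 -c "
from h import *
c=cam('top');save(c,'top8.png')
print(workorder.hand_in())"
```

```text
t: 11.2
eef_pos: [0.6675, -0.0221, 0.2301]
tool_rot: [-0.001, 0.78, 0.626, -0.001]
contact_force: [0.0, -0.5, -0.2]
gripper_width: -0.003
the job is handed in; nothing more can be done
None
```

The tray is out at its stop and the latch is up; I handed the job in at about 11.3 s of the 42 s allowed. The hand-in reports no verdict.

- **Latch:** I pressed the thumb pad with shut fingers until it met its stop at about 39 N. It stayed up after I lifted off, and it still shows up in the last pictures.
- **Tray:** I hooked the fingertips behind the lip and drew the tray out against about 5 N. I stopped when the force rose to about 18 N with no further motion. I then backed off and lifted to z ≈ 0.23 m.
- **Travel check:** The two views differ a little. The wrist view puts the lip 151 mm from its starting line and the top view gives 146 mm of travel, about 2 mm of which could be calibration error. Both are above the 142 mm needed, and the force rise fits the stop.
- **Surroundings:** All three offcuts lie in the tray and the loose things look unmoved, judged by eye from the pictures only. The robot touches nothing, with a residual reading of about 0.5 N.

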